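# Draw the filter slide from the lamp module and hold it over the tray

## Robot

A 6-joint arm with a two-finger parallel gripper is mounted at the origin on a cart in front of the work surface, level with it; the furniture and walls round the work are solid. World frame = base frame: x ahead of the robot, y to its left, z up, the work surface at z = 0. Lengths are in mm, angles in degrees, forces in N, time in s.
With the tool pointing down it reaches from about 300 to 1000 mm from the base axis. Payload 5.1 kg.
Tool frame: the origin (TCP) lies on the centre line of the jaws, within the pads' length; the fingertips stand 19 mm ahead of it and the grasp point (between the pads) is the TCP; z points along the fingers, y is the line along which they close (so a half turn about z gives the same grasp; the last joint's range is limited). The gripper opens to 95 mm and grips with 3 to 60 N. Pads are 20 mm wide; open, the fingers measure 119 mm over their backs; the gripper's body (75 mm by 180 mm) begins 59 mm behind the grasp point.
Start: joints at [-70.967, 7.093, 94.555, -0, 78.352, -4.733], TCP at [261.922, -594.88, 233.656] pointing down, gripper open.
Joint ranges: [-149.61, 149.61], [-58.7, 133.49], [1.44, 155.28], [-77.14, 257.14], [18.33, 153.61], [-166.67, 166.67]. Speed limits (degrees/s): [147.25, 147.25, 180, 180, 180, 180].

## Interface

Orientations are given as [roll, pitch, yaw] about the fixed x, y, z axes, in that order (R = Rz(yaw) Ry(pitch) Rx(roll)).
In Python, from bench import manip gives the robot as it stands.
- The arm moves only by the tool move_arm, never from a script. Its argument "moves" is text: rows parted by semicolons, each of 7 numbers parted by spaces: the turn, a rotation vector about the tool's x, y, z in units of 5 degrees (1.0 is 5 degrees), then the shift along the tool's x, y, z in units of 25 mm (1.0 is 25 mm), then the opening, from 0 (shut) to 1 (fully open). In form: wx wy wz x y z grip; .... A call has 1 to 8 rows; each row is the pose to reach, as a shift and turn from the pose commanded when the call began, along the tool's axes at that moment; what a row does not reach only later rows make up. A row lasts 1/8 s, in which the tool goes at most 62.5 mm and 10.7 degrees, less where a joint would pass 70% of its speed; a pose out of reach is approached as far as the arm can. A call with a gripper value outside its range is refused whole. The fingers move at their own pace and stop on an object; "grip_force" is the grip in N (left out, the last holds). Time passes only in rows, so rows that repeat a pose let the fingers close. It gives the time, the measured TCP pose, the force, the opening and the grip force at its end, in the units of the state.
- manip.sense(): the state, without advancing time (a new reading comes with each control period).
- manip.capture(name): name is "scene" or "top"; returns a dict with "color" (384x512x3 uint8, red, green, blue), "range_z" (384x512 float32, mm along the optical axis (not along the pixel's ray), 0 where there is no reading), "fovy" (degrees; the focal length in pixels is half the picture's height over the tangent of half this angle, whatever the lens; pixels are square), "cx", "cy" (the principal point, pixels), "cam_to_world" (4x4, takes a point from camera to world coordinates). Camera axes: x right, y down, z forward; pixel columns grow to the right and rows downward; lengths in mm; the calibration is good to about 2 mm. A picture is of the moment at which its call begins.
- manip.job_done(): hands the job in; it is judged then, once.
Trained networks look in a picture, given as the dict that the camera call returned (one of the last four; its "shot" number tells which), for a name from the list of things; names that differ only in an ending like _2 or _b are one class to them, and where a whole thing is asked for, a point or a joint stands for the part that bears it (a point fixed in the world has none). Each returns a list of dicts, best first, with "score" (0 to 1); they miss things now and then, are a little off and sometimes report something else, mostly with a low value. They report only what shows in the picture. A call takes as long as a camera call.
- manip.look_for(thing, picture): "bbox" ([centre column, centre row, width, height] as shares, 0 to 1, of the picture: columns of its width, rows of its height, round what is visible of it).
- manip.tip_of(thing, picture): "at" ([row, column] as shares, 0 to 1, of the picture: columns of its width, rows of its height: a listed point, or the origin of a listed thing).
The state is a dict: "t": time; "q": joint angles; "joint_velocities": joint speeds; "effort": joint torques, N m; "tool_pos": TCP position; "orientation": TCP orientation; "wrist_force": force on the tool from outside, world axes, zero at the start; "moment": the same for the moment, N m; "finger_gap": finger opening in mm; "finger_force": force on a finger pad.
Only numpy, scipy, OpenCV 4.12 (cv2) and the standard library are available. Lean on these libraries where they do the work, as an engineer would, in place of code of your own. Each camera call takes 0.05 s, during which the arm holds its last target. There are 200 camera calls.

## Task

Swing the cover flap of the lamp's filter module up and back until it stands open past upright, draw the filter slide that is hidden under it straight out through the front, and carry it over to the steel tray. The glass only lies in its seat, so keep the slide level all the way and knock nothing over; finish while still holding the slide in the gripper, level and still, with its glass over the middle of the tray, about a hand's breadth (10 cm) above it.

Things in the scene. Friction and masses are not known exactly. Their poses are not given: they have to be found in the camera images.
- filter_module: White lamp filter module, fixed, 165 deep (x) x 150 wide (y) x 70 mm high; on its rear part, at x = +55 mm, stands a finned dark lamp head (62 mm across, top at z = 156 mm). Origin on the bench; x points to its rear, y to its left, z up; front face at x = -75, rear at +90 mm. The front 45 mm are a recess, 138 mm wide inside, closed by the cover flap; a fixed roof covers the rest.
- flap (a joint): Cover flap, rad: 0 closed, grows as its front edge swings up and back about the hinge; 1.57 upright, stop at 2.1. The hinge has friction (about 0.06 N m, some 1 N at the tongue), so the flap stays where it is left. It may start ajar by up to 0.1.
- flap_hinge (a point): Point on the flap's hinge line, middle of the module: at x = -30, y = 0, z = 71.5 mm in the module's frame; the hinge line runs along the module's y.
- flap_tongue (a point): Grip point on the finger tongue that sticks out 24 mm in front of the flap: 30 mm wide (along y), 5 mm thick, a 9 mm round bead along its tip. 66 mm from the hinge, level with it when shut. Can be pinched across its 30 mm width from above, fingers free on both sides; it turns between the pads as the flap swings.
- filter_slide: Aluminium slide, 0.06 to 0.13 kg: plate 152 long x 60 wide x 8 mm with a 36 mm round glass near the rear and an upright pull tab near the front. Origin on the underside below the glass; x to the rear, z up; plate from x = -125 to +27 mm. Starts in the channel at the module's yaw, origin at x = 50 to 53 mm of the module, 2 mm play each side; clear of the roof once drawn 115 mm to the module's -x.
- slide_glass (a point): Centre of the slide's glass, 4 mm above the slide's underside.
- slide_tab (a point): Middle of the pull tab, 113 mm in front (-x) of the glass centre: 12 mm thick (along y), 22 mm long (along x), 23.5 mm high above the plate; this point is 13.5 mm above the plate's top. Take the slide by it from above, once the flap is up.
- steel_tray: Flat steel tray, 178 x 248 x 20 mm, loose on the bench, tweezers lying in it. Origin at the centre of its underside.
- notebook: Dark notebook 210 x 149 x 13 mm, bystander; origin at the centre of its underside.
- slide_box: Flat slide box 92 x 118 x 34 mm, bystander; origin at the centre of its underside.
- air_blower: Black rubber air blower 53 x 100 x 53 mm, bystander; origin at the centre of its underside.
- lens_tissue: Booklet of lens tissue 68 x 105 x 9 mm, bystander; origin at the centre of its underside.
- wash_bottle: Wash bottle 63 x 101 x 166 mm with a bent spout, bystander; origin at the centre of its underside.
- dropper_bottle: Brown dropper bottle 38 mm across, 107 mm high, bystander; origin at the centre of its underside.
- vial_b: Small vial 23 mm across, 50 mm high, bystander; origin at the centre of its underside.
- vial_c: Small vial 23 mm across, 55 mm high, bystander; origin at the centre of its underside.
- channel_mouth (a point): Middle of the slide channel's floor at its front end: x = -75, y = 0, z = 36 mm in the module's frame. The channel runs level along the module's x, 64 mm wide between rails 10 mm high, open to the front once the flap is up; 45 mm behind this point (x = -30) the roof begins (underside z = 47, top z = 70 mm).

How it is judged (in metres and radians):
On the way, in this order (a step that is already met when the one before it is completed fails the run):
1. the cover flap is swung up past 80 degrees while the slide is still home (glass within 15 mm of its place) (value of joint flap above 1.4 rad and x of slide_glass in the frame of filter_module above 0.037 m), for 0.1 s.
2. the slide is drawn out through the front, clear of the roof (x of slide_glass in the frame of filter_module below -0.057 m and contact force between the fingers and filter_slide above 1 N), for 0.1 s.
At the end, for the whole second after the job is handed in: The gripper holds the slide (over 2 N, touching neither tray nor module), still (under 3 cm/s) and level within about 11 degrees, the centre of its glass within 50 mm of the tray's centre seen from above and 70 to 180 mm above the bench; the flap is still open past 80 degrees (horizontal distance between slide_glass and steel_tray below 0.05 m and height (world z) of slide_glass between 0.07 and 0.18 m and angle between filter_slide's own z axis and vertical below 0.2 rad and linear speed of filter_slide below 0.03 m/s and contact force between the fingers and filter_slide above 2 N and contact force between filter_slide and steel_tray below 0.1 N and contact force between filter_slide and filter_module below 0.1 N and value of joint flap above 1.4 rad); the arm keeps its last pose, push and grip.
It fails at once if the slide is tilted more than 20 degrees (the glass would slip out) (angle between filter_slide's own z axis and vertical above 0.35 rad).
It fails at once if the tray is pushed away by more than 30 mm (distance of steel_tray from where it was at the start of the episode above 0.03 m).
It fails at once if a bystander is displaced by more than 30 mm (distance of any of notebook, slide_box, air_blower, lens_tissue, wash_bottle, dropper_bottle, vial_b, vial_c from where it was at the start of the episode above 0.03 m).
It also fails if it takes over 48 s, if anything falls off the work surface, if the arm or the gripper's body presses on something with over 40 N, if the wrist force passes 120 N, or if a joint passes its speed limit or range.

## Working session

There is one attempt and no reset: what is moved stays moved. The work goes in short steps, Python scripts to look and compute and a tool call to move; the robot and the scene stay as the last step left them, time stands still between calls to the robot, and variables do not carry over. Pictures are saved under pics/ and viewed, at most 10 in all, crops included, and the job is handed in when it is done.

Besides the shell and the picture viewer there is one more tool, called after "Request:" as name(argument=value, ...) on one line, values as JSON. move_arm: Moves the arm, as the interface text tells. Its arguments: {"type":"object","properties":{"moves":{"type":"string"},"grip_force":{"type":"number"}},"required":["moves"]}

```bash
mkdir -p pics
cat > h.py <<'E'
import numpy as np, cv2
from bench import manip
def ray(p,rc):
    H,W=p["color"].shape[:2]; f=H/2/np.tan(np.radians(p["fovy"])/2)
    r,c=rc[0]*H,rc[1]*W
    T=np.array(p["cam_to_world"]); d=np.array([(c-p["cx"])/f,(r-p["cy"])/f,1.])
    return T[:3,3],T[:3,:3]@d
def cloud(p):
    H,W=p["color"].shape[:2]; f=H/2/np.tan(np.radians(p["fovy"])/2)
    v,u=np.mgrid[:H,:W]; z=p["range_z"]; T=np.array(p["cam_to_world"])
    P=np.stack([(u+.5-p["cx"])/f*z,(v+.5-p["cy"])/f*z,z],-1)@T[:3,:3].T+T[:3,3]
    P[z==0]=np.nan; return P
def tri(a,b):
    (o1,d1),(o2,d2)=a,b
    A=np.stack([d1,-d2],1); s=np.linalg.lstsq(A,o2-o1,rcond=None)[0]
    p,q=o1+s[0]*d1,o2+s[1]*d2; return (p+q)/2,np.linalg.norm(p-q)
def save(p,n): cv2.imwrite("pics/"+n,p["color"][...,::-1])
E
python3 - <<'E'
from h import *
ps={n:manip.capture(n) for n in("scene","top")}
for n,p in ps.items(): save(p,n+"0.png"); print(n,p["fovy"],np.round(np.array(p["cam_to_world"])[:3,3]))
C={n:cloud(p) for n,p in ps.items()}
for t in["filter_module","flap_tongue","flap_hinge","channel_mouth","slide_tab","steel_tray","notebook","slide_box","air_blower","lens_tissue","wash_bottle","dropper_bottle","vial_b"]:
    rs={}
    for n,p in ps.items():
        for d in manip.tip_of(t,p)[:2]:
            r,c=d["at"]; i,j=min(int(r*384),383),min(int(c*512),511)
            rs.setdefault(n,ray(p,d["at"]))
            print(t,n,round(d["score"],2),int(c*512),int(r*384),np.round(C[n][i,j]))
    if len(rs)==2: print("   tri",[np.round(x,1) for x in tri(rs["scene"],rs["top"])])
print(manip.sense())
E
```

```text
scene 46.3741479060109 [-183.  428.  944.]
top 51.96152993479904 [ 476.   20. 1218.]
filter_module scene 0.76 206 214 [571. 145.  71.]
filter_module scene 0.59 147 282 [486. 351.  22.]
filter_module top 0.84 226 165 [622. 107.  69.]
filter_module top 0.45 139 247 [376. 371.  11.]
   tri [array([634.9, 117.1,  -6.4]), np.float64(6.2)]
flap_tongue scene 0.57 206 222 [540. 160.  79.]
flap_tongue top 0.89 212 191 [545. 145.  80.]
flap_tongue top 0.68 352 189 [ 562. -280.   -0.]
   tri [array([547.5, 151.7,  65.7]), np.float64(9.8)]
flap_hinge scene 0.77 206 204 [611. 126.  63.]
flap_hinge top 0.76 218 173 [598. 130.  74.]
flap_hinge top 0.54 151 205 [503. 333.  33.]
   tri [array([597.9, 130.1,  77.2]), np.float64(0.8)]
channel_mouth scene 0.93 212 227 [556. 138.  30.]
channel_mouth top 0.98 215 183 [568. 137.  80.]
   tri [array([570.2, 138.6,  18.6]), np.float64(13.0)]
steel_tray scene 0.91 339 182 [165.  87. 491.]
steel_tray scene 0.19 314 241 [377. -68.  29.]
steel_tray top 0.89 353 194 [ 546. -281.    5.]
   tri [array([ 546.3, -283.7,   -2.6]), np.float64(4.1)]
notebook scene 0.64 
[... 1140 characters left out ...]
at64(71.5)]
{'t': 1.4, 'q': array([-7.09675086e+01,  7.09182502e+00,  9.45552682e+01,  8.25012738e-04,
        7.83517391e+01, -4.73311546e+00]), 'joint_velocities': array([-0.0943075 ,  0.01720059,  0.02236918,  0.07789899,  0.0672136 ,
        0.02640637]), 'effort': array([-7.98138681e-04, -4.17575669e+01, -3.60219347e+01,  7.75131653e-02,
        4.28812508e-02, -5.29034736e-06]), 'tool_pos': array([ 261.91575041, -594.88319071,  233.67150832]), 'orientation': array([ 1.79998770e+02, -7.08914611e-04,  2.37654403e+01]), 'wrist_force': array([ 0.186567  ,  0.74973258, -0.62551195]), 'moment': array([0.00886816, 0.05667311, 0.05783566]), 'finger_force': 0.0, 'finger_gap': 94.92711762096538}
```

View pics/scene0.png

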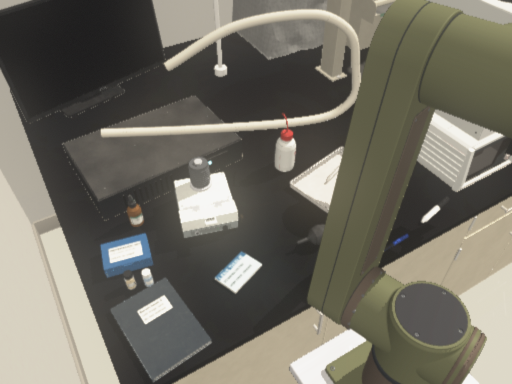

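View pics/top0.png

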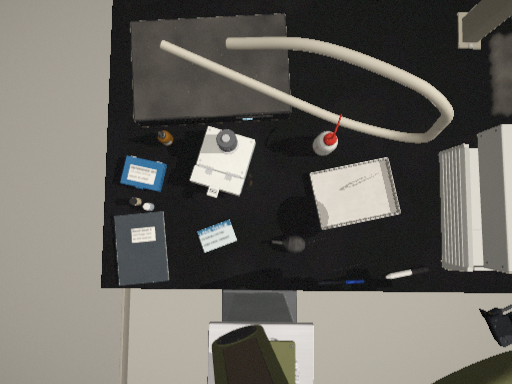

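Run:
```python
from h import *
p=manip.capture("top"); s=manip.capture("scene")
P=cloud(p); m=(P[...,0]>490)&(P[...,0]<730)&(P[...,1]>20)&(P[...,1]<230)
g=p["color"].astype(int).sum(-1)
q=P[m&(P[...,2]>58)&(P[...,2]<90)]
(c,sz,a)=cv2.minAreaRect(q[:,:2].astype(np.float32)); print("rect",c,sz,a,len(q)); print(np.round(cv2.boxPoints((c,sz,a))))
S=cloud(s)
for nm,X in(("top",P),("scene",S)):
  mm=(X[...,0]>500)&(X[...,0]<740)&(X[...,1]>20)&(X[...,1]<230)
  l=X[mm&(X[...,2]>100)&(X[...,2]<200)]; print(nm,"lamp",len(l),l.mean(0),l.min(0),l.max(0))
  h=X[mm&(X[...,2]>145)&(X[...,2]<165)]; print(h[:,:2].mean(0), np.percentile(h[:,2],50))
# mask of white
mk=(m&(P[...,2]>50)&(P[...,2]<100)&(g>330)).astype(np.uint8)
w=P[mk>0]; r=cv2.minAreaRect(w[:,:2].astype(np.float32)); print("white",r,np.round(cv2.boxPoints(r)))
# hose heights
for u,v in((163,44),(228,43),(330,50),(445,100),(430,137),(380,133),(290,98),(240,75),(338,120),(323,145)): print((u,v),np.round(P[v,u]))
# tray
t=(P[...,0]>420)&(P[...,0]<680)&(P[...,1]<-120)&(P[...,1]>-440)&(P[...,2]<30)&(g>300)
r=cv2.minAreaRect(P[t][:,:2].astype(np.float32)); print("tray",r,np.percentile(P[t][:,2],[5,50,95]))
def crop(p,x0,y0,w,h,n): cv2.imwrite("pics/"+n,cv2.resize(p["color"][y0:y0+h,x0:x0+w,::-1],None,fx=6,fy=6,interpolation=cv2.INTER_CUBIC))
A=cv2.resize(p["color"][115:210,180:265],None,fx=4.5,fy=4.5,interpolation=2);B=cv2.resize(s["color"][145:240,165:250],None,fx=4.5,fy=4.5,interpolation=2)
cv2.imwrite("pics/c1.png",np.hstack([A,B])[...,::-1])
```

```text
rect (626.6854858398438, 121.01364135742188) (149.67063903808594, 196.60960388183594) 74.85026550292969 2598
[[512.  74.]
 [702.  23.]
 [741. 168.]
 [551. 219.]]
top lamp 363 [682.62107885 101.96022512 146.31743833] [658.6264997   75.53068041 101.4487903 ] [712.98371515 131.33194559 160.94183508]
[686.33264299 103.29952751] 150.86963142377022
scene lamp 474 [671.90077635 111.36721141 134.75403733] [654.16250668  78.62722665 100.34344774] [708.70562217 135.99710343 157.09254758]
[680.89611697 107.9859109 ] 149.16514173070806
white ((626.621337890625, 120.93508911132812), (149.62680053710938, 196.54884338378906), 74.71401977539062) [[512.  75.]
 [702.  23.]
 [741. 167.]
 [552. 219.]]
(163, 44) [944. 280. 161.]
(228, 43) [862.  86. 356.]
(330, 50) [ 814. -128.  437.]
(445, 100) [ 721. -372.  416.]
(430, 137) [ 682. -425.  223.]
(380, 133) [ 711. -328.  128.]
(290, 98) [805. -73. 135.]
(240, 75) [865.  67. 147.]
(338, 120) [ 738. -203.  160.]
(323, 145) [ 679. -171.  105.]
tray ((580.1106567382812, -280.8197021484375), (244.2008056640625, 256.8489990234375), 12.380387306213379) [-1.46144948  2.65997554 19.76064588]
```

View pics/c1.png

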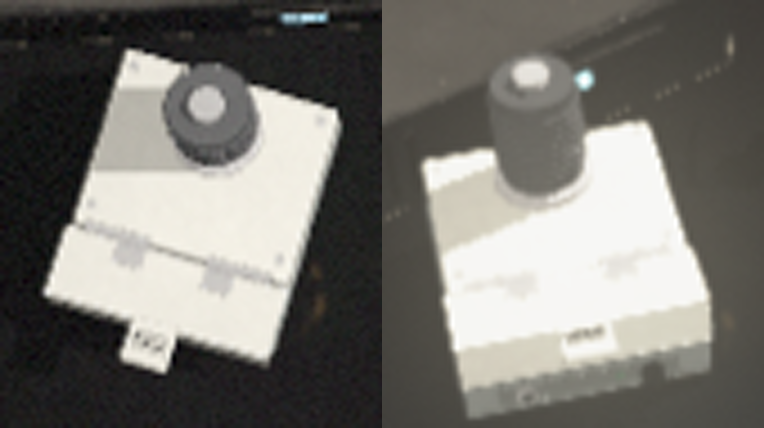

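Run:
```python
from h import *
p=manip.capture("top")
def proj(u,v,z):
    o,d=ray(p,((v+.5)/384,(u+.5)/512)); return (o+d*(z-o[2])/d[2])[:2]
g=p["color"].min(-1); x0,y0,x1,y1=180,115,265,210
big=cv2.resize(g[y0:y1,x0:x1],None,fx=8,fy=8,interpolation=cv2.INTER_CUBIC)
mk=(big>95).astype(np.uint8)
n,l,st,_=cv2.connectedComponentsWithStats(mk); k=1+np.argmax(st[1:,4]); print(st[k])
ct=max(cv2.findContours((l==k).astype(np.uint8),cv2.RETR_EXTERNAL,cv2.CHAIN_APPROX_NONE)[0],key=len)[:,0]
pts=np.array([proj(x0+(u+.5)/8-.5,y0+(v+.5)/8-.5,70) for u,v in ct])
o=np.array([627.,121]); yaw=np.radians(-17)
for it in range(4):
    R=np.array([[np.cos(yaw),-np.sin(yaw)],[np.sin(yaw),np.cos(yaw)]]); L=(pts-o)@R
    out={}
    for nm,ax,sg in(("rear",0,1),("left",1,1),("right",1,-1)):
        e=L[:,ax]*sg; ob=L[:,1-ax]
        sel=(ob>-60)&(ob<60)&(e>50)
        if nm!="rear": sel&=(ob>-20)&(ob<75)
        else: sel&=(ob<20)
        fit=np.polyfit(ob[sel],L[sel,ax],1); r=L[sel,ax]-np.polyval(fit,ob[sel]); kk=abs(r)<2
        fit=np.polyfit(ob[sel][kk],L[sel,ax][kk],1); out[nm]=(fit[0],np.polyval(fit,0),kk.sum(),r.std())
    print(np.degrees(yaw),{k:np.round(v,3) for k,v in out.items()})
    d=np.mean([-out["rear"][0],out["left"][0],out["right"][0]]); yaw+=np.clip(d,-.1,.1)
R=np.array([[np.cos(yaw),-np.sin(yaw)],[np.sin(yaw),np.cos(yaw)]])
cyl=(out["left"][1]+out["right"][1])/2; org=o+R@[out["rear"][1]-90,cyl]
print("yaw",np.degrees(yaw),"origin",org,"front local", ((pts-org)@R).min(0),((pts-org)@R).max(0))
print("lamp top local",(proj(226,138,156)-org)@R, "tongue mid net", )
for d in manip.tip_of("flap_tongue",p)[:1]:
    oo,dd=ray(p,d["at"])
    for z in(71,76,81): print(z,((oo+dd*(z-oo[2])/dd[2])[:2]-org)@R)
P=cloud(p); Q=(P[...,:2]-org)@R
for a,b in((-100,-90),(-90,-80),(-75,-65),(-60,-50),(-45,-35),(-25,-5),(0,20)):
    s=(Q[...,0]>a)&(Q[...,0]<b)&(abs(Q[...,1])<(12 if b<=-80 else 60)); print(a,b,s.sum(),np.round(np.nanpercentile(P[s][:,2],[10,50,90]),1))
```

```text
[    76     87    531    578 195888]
-17.0 {'rear': array([3.5000e-02, 9.9591e+01, 1.7700e+02, 1.5510e+00]), 'left': array([1.3000e-02, 7.2024e+01, 2.0700e+02, 2.5900e-01]), 'right': array([ 2.7000e-02, -7.8509e+01,  2.0700e+02,  2.0900e-01])}
-16.896801712846184 {'rear': array([3.7000e-02, 9.9597e+01, 1.7700e+02, 1.5510e+00]), 'left': array([1.2000e-02, 7.2022e+01, 2.0700e+02, 2.5900e-01]), 'right': array([ 2.5000e-02, -7.8504e+01,  2.0800e+02,  2.1000e-01])}
-16.899441478481503 {'rear': array([3.7000e-02, 9.9597e+01, 1.7700e+02, 1.5510e+00]), 'left': array([1.2000e-02, 7.2022e+01, 2.0700e+02, 2.5900e-01]), 'right': array([ 2.5000e-02, -7.8504e+01,  2.0800e+02,  2.1000e-01])}
-16.89944114120481 {'rear': array([3.7000e-02, 9.9597e+01, 1.7700e+02, 1.5510e+00]), 'left': array([1.2000e-02, 7.2022e+01, 2.0700e+02, 2.5900e-01]), 'right': array([ 2.5000e-02, -7.8504e+01,  2.0800e+02,  2.1000e-01])}
yaw -16.899441141247937 origin [635.24023538 115.10909534] front local [-110.96615639  -76.83671678] [93.9288239  78.85953745]
lamp top local [51.57135872  2.06335961] tongue mid net
71 [-101.11180543   -0.20726839]
76 [-101.21632011   -0.80616693]
81 [-101.3208348    -1.40506547]
-100 -90 34 [-0.7 79.6 83.7]
-90 -80 33 [ 1.2 78.2 80.7]
-75 -65 142 [73.8 76.5 79.2]
-60 -50 140 [71.7 75.  78.1]
-45 -35 144 [71.7 74.2 77.1]
-25 -5 277 [67.5 70.5 73.2]
0 20 274 [67.7 70.2 73.1]
```

Run:
```python
from h import *
from scipy.optimize import least_squares
p=manip.capture("top")
def proj(u,v,z):
    o,d=ray(p,((v+.5)/384,(u+.5)/512)); return (o+d*(z-o[2])/d[2])[:2]
g=p["color"].min(-1); x0,y0,x1,y1=180,115,265,210
big=cv2.resize(g[y0:y1,x0:x1],None,fx=8,fy=8,interpolation=cv2.INTER_CUBIC)
for th in(80,110):
    mk=(big>th).astype(np.uint8)
    n,l,st,_=cv2.connectedComponentsWithStats(mk); k=1+np.argmax(st[1:,4])
    ct=max(cv2.findContours((l==k).astype(np.uint8),cv2.RETR_EXTERNAL,cv2.CHAIN_APPROX_NONE)[0],key=len)[:,0]
    pts=np.array([proj(x0+(u+.5)/8-.5,y0+(v+.5)/8-.5,70) for u,v in ct])
    def loc(q,X=pts):
        c,s=np.cos(q[2]),np.sin(q[2]); return (X-q[:2])@np.array([[c,-s],[s,c]])
    q=np.array([631.5,116,np.radians(-15.9)]);
    for it in range(3):
        L=loc(q); A=(abs(abs(L[:,1])-75)<6)&(L[:,0]>-15)&(L[:,0]<80); B=(abs(L[:,0]-90)<6)&(((L[:,1]>38)&(L[:,1]<65))|((L[:,1]<-38)&(L[:,1]>-65)))
        f=lambda q:np.r_[(lambda L:(abs(L[A,1])-75))(loc(q)),loc(q)[B,0]-90]
        r=least_squares(f,q,loss="soft_l1"); q=r.x
    L=loc(q); T=L[(L[:,0]<-85)&(abs(L[:,1])<30)]
    print(th,q[:2],np.degrees(q[2]),A.sum(),B.sum(),abs(r.fun).mean())
    print("tongue outline",T.min(0),T.max(0),"sides y",[np.median(T[(T[:,0]<-88)&(T[:,0]>-95)&(T[:,1]*s>0),1]) for s in(1,-1)])
    print("lamp",loc(q,np.array([proj(226,138,156)])))
    for n in ("flap_hinge","slide_tab","channel_mouth"): pass
W=q[:2]; 
P=cloud(p); g3=p["color"].astype(int).sum(-1)
# tray: outline by colour at z=20 rim
m=((g3>250)&(np.arange(512)[None]>295)&(np.arange(512)[None]<410)&(np.arange(384)[:,None]>155)&(np.arange(384)[:,None]<235)).astype(np.uint8)
n,l,st,_=cv2.connectedComponentsWithStats(m);k=1+np.argmax(st[1:,4]); c=cv2.findContours((l==k).astype(np.uint8),cv2.RETR_EXTERNAL,cv2.CHAIN_APPROX_NONE)[0][0][:,0]
X=np.array([proj(u,v,20) for u,v in c],np.float32); print("tray",cv2.minAreaRect(X))
```

```text
80 [633.32511799 115.83658979] -15.790015678822884 492 139 0.4884107526957376
tongue outline [-109.01501505  -13.22969818] [-85.23622626  20.95916774] sides y [np.float64(20.204851605242215), np.float64(-12.895343796391924)]
lamp [[53.64245341  0.88553719]]
110 [632.75146489 116.02476432] -15.798453598935296 491 141 0.3104869700158524
tongue outline [-107.7506618   -12.75890271] [-85.08494937  20.22120548] sides y [np.float64(19.52073965433618), np.float64(-12.229680840355467)]
lamp [[54.24553728  0.86855028]]
tray ((548.7525634765625, -283.0268859863281), (179.81422424316406, 249.73634338378906), 12.53526496887207)
```

```bash
cat >> h.py <<'E'
from scipy.spatial.transform import Rotation as Ro
ORG=np.array([632.8,116.,0]); YAW=-15.8
def m2w(l): return ORG+Ro.from_euler("z",YAW,degrees=True).apply(l)
def rows(targets,start=None,yaw0=None):
    """targets: list of (xyz,yaw) -> units along tool axes at start pose (tool down)"""
    s=manip.sense(); p0=s["tool_pos"] if start is None else np.array(start)
    R=Ro.from_euler("xyz",s["orientation"] if yaw0 is None else [180,0,yaw0],degrees=True)
    for x,y in targets:
        d=R.inv().apply(np.array(x)-p0)/25; w=(R.inv()*Ro.from_euler("xyz",[180,0,y],degrees=True)).as_rotvec(degrees=True)/5
        print(np.round(w,3),np.round(d,3),np.round(np.linalg.norm(d)*25))
E
python3 -c "
from h import *
rows([((541,145,160),YAW),((541,145,87),YAW)])
rows([((541,145,87),YAW)],(541,145,160),YAW)"
```

```text
[ 0.    -0.     7.913] [ 22.143 -22.587   2.947] 794.0
[ 0.    -0.     7.913] [ 22.143 -22.587   5.867] 804.0
[0. 0. 0.] [ 0.   -0.    2.92] 73.0
```

Request:
move_arm(moves="0 0 7.9 13.3 -13.5 1.0 0.8;0 0 7.9 13.3 -13.5 1.0 0.8;0 0 7.9 13.3 -13.5 1.0 0.8;0 0 7.9 13.3 -13.5 1.0 0.8;0 0 7.9 13.3 -13.5 1.0 0.8;0 0 7.9 13.3 -13.5 1.0 0.8;0 0 7.9 13.3 -13.5 1.0 0.8;0 0 7.9 13.3 -13.5 1.0 0.8", grip_force=12)

```text
t: 2.65
tool_pos: [430.7, -149.6, 208.8]
orientation: [-180.0, -0.0, -15.6]
wrist_force: [-0.1, -0.5, -0.1]
finger_gap: 76.3
finger_force: 0.0
```

```bash
python3 -c "
from h import *
rows([((541,145,150),YAW)]);s=manip.sense();print(s['tool_pos'],s['orientation'],s['q'],s['t'])"
```

```text
[-0.002 -0.009  0.037] [  1.077 -12.536   2.355] 320.0
[ 430.65653103 -149.57090857  208.81096089] [-1.79992205e+02 -4.48779998e-02 -1.56145210e+01] [-2.59140415e+01 -1.76828927e+01  1.20003537e+02  1.60655484e-02
  7.76365954e+01  7.96970425e+01] 2.65
```

Request:
move_arm(moves="0 0 0 1.1 -12.6 2.3 0.8;0 0 0 1.1 -12.6 2.3 0.8;0 0 0 1.1 -12.6 2.3 0.8;0 0 0 1.1 -12.6 2.3 0.8;0 0 0 1.1 -12.6 2.3 0.8;0 0 0 1.1 -12.6 2.3 0.8;0 0 0 1.1 -12.6 2.3 0.8")

```text
t: 3.52
tool_pos: [541.9, 144.0, 150.9]
orientation: [180.0, 0.0, -15.7]
wrist_force: [-0.3, -0.0, -0.7]
finger_gap: 76.2
finger_force: 0.0
```

Run:
```python
from h import *
rows([((541,145,87),YAW)]);s=manip.sense();print(s['tool_pos'],s['orientation'],s['t'])
a=manip.capture("top");b=manip.capture("scene")
for p in(a,b): print([(x["score"],x["at"]) for x in manip.tip_of("flap_tongue",p)[:2]])
A=cv2.resize(a["color"][115:215,170:255],None,fx=4.5,fy=4.5,interpolation=2);B=cv2.resize(b["color"][145:245,165:250],None,fx=4.5,fy=4.5,interpolation=2)
cv2.imwrite("pics/c2.png",np.hstack([A,B])[...,::-1])
```

```text
[0.008 0.007 0.028] [-0.045 -0.031  2.556] 64.0
[541.92748713 143.97545523 150.90634855] [ 1.79958475e+02  3.34161934e-02 -1.56614226e+01] 3.525
[]
[(0.56, [0.575, 0.4051])]
```

View pics/c2.png

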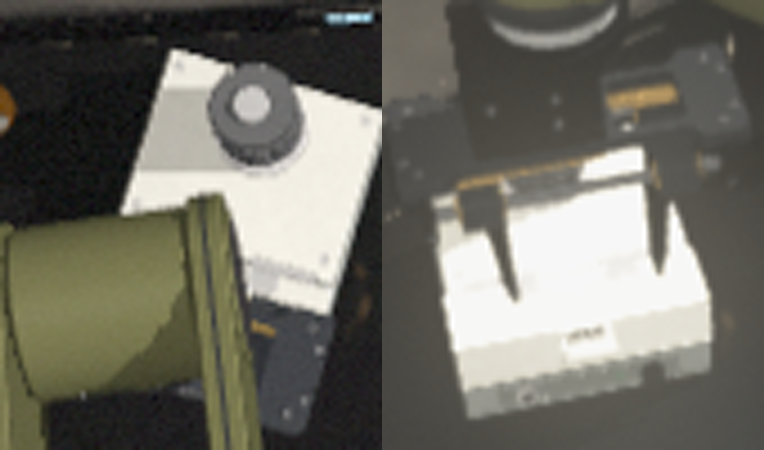

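Request:
move_arm(moves="0 0 0 -0.2 0 1.3 0.8;0 0 0 -0.2 0 2.5 0.8;0 0 0 -0.2 0 2.5 0.8;0 0 0 -0.2 0 2.5 0.8")

```text
t: 4.22
tool_pos: [538.1, 144.6, 90.1]
orientation: [-180.0, -0.1, -15.8]
wrist_force: [0.5, -0.2, 0.7]
finger_gap: 76.1
finger_force: 0.0
```

Run:
```python
from h import *
s=manip.sense();print(s['tool_pos'],s['wrist_force'],s['t'])
b=manip.capture("scene")
cv2.imwrite("pics/c3.png",cv2.resize(b["color"][165:245,165:250],None,fx=7,fy=7,interpolation=2)[...,::-1])
```

```text
[538.1175512  144.58167299  90.08508865] [ 0.5376883  -0.16453165  0.74450838] 4.225
```

View pics/c3.png

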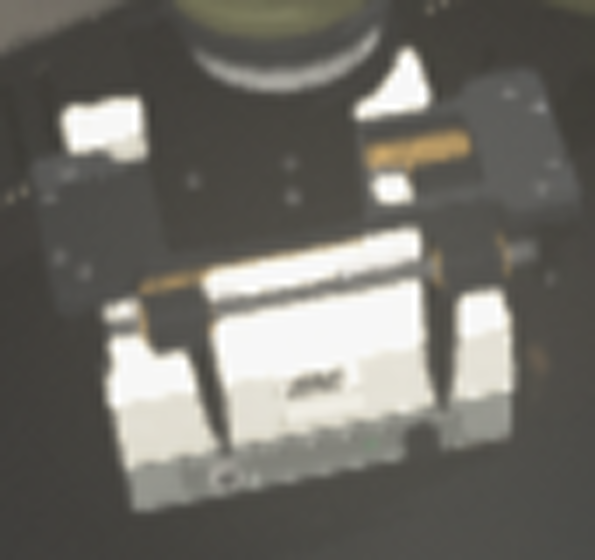

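Request:
move_arm(moves="0 0 0 0 0 0.1 0.4;0 0 0 0 0 0.1 0.2;0 0 0 0 0 0.1 0.2;0 0 0 0 0 0.1 0.2;0 0 0 0 0 0.1 0.2;0 0 0 0 0 0.1 0.2", grip_force=12)

```text
t: 5.03
tool_pos: [537.9, 147.3, 86.5]
orientation: [-179.7, -0.0, -15.8]
wrist_force: [1.4, 8.0, -2.2]
finger_gap: 29.9
finger_force: 12.0
```

Request:
move_arm(moves="0 0 0 0.05 -0.05 -0.32 0.2;0 0 0 0.15 -0.1 -0.62 0.2;0 0 0 0.27 -0.1 -0.92 0.2;0 0 0 0.44 -0.1 -1.2 0.2;0 0 0 0.63 -0.1 -1.45 0.2;0 0 0 0.86 -0.1 -1.68 0.2;0 0 0 1.1 -0.09 -1.88 0.2;0 0 0 1.38 -0.08 -2.06 0.2")

```text
t: 6.02
tool_pos: [571.6, 137.9, 138.3]
orientation: [-179.9, -0.0, -15.7]
wrist_force: [-0.9, 4.3, -0.9]
finger_gap: 30.1
finger_force: 12.0
```

Request:
move_arm(moves="0 0 0 0.29 -0.05 -0.14 0.2;0 0 0 0.6 -0.05 -0.24 0.2;0 0 0 0.91 -0.05 -0.3 0.2;0 0 0 1.23 -0.05 -0.33 0.2;0 0 0 1.55 -0.05 -0.32 0.2;0 0 0 1.87 -0.04 -0.27 0.2;0 0 0 2.18 -0.03 -0.18 0.2;0 0 0 2.35 -0.02 -0.1 0.2")

```text
t: 7.02
tool_pos: [631.4, 121.1, 143.4]
orientation: [-179.9, -0.5, -15.7]
wrist_force: [-0.6, -1.6, 8.6]
finger_gap: 29.5
finger_force: 12.0
```

Request:
move_arm(moves="0 0 0 0 0 -0.05 0.5;0 0 0 0 0 -0.05 0.5;0 0 0 0 0 -0.05 0.5;0 0 0 0 0 -1.5 0.5;0 0 0 -1 0 -4 0.5;0 0 0 -4 -2 -5 0.5;0 0 0 -6 -4 -5 0.5;0 0 0 -7 -5 -5 0.5")

```text
t: 8.02
tool_pos: [498.9, 280.0, 265.3]
orientation: [-179.9, -0.1, -15.8]
wrist_force: [0.2, -0.1, -0.0]
finger_gap: 47.2
finger_force: 0.0
```

Run:
```python
from h import *
s=manip.sense();print(s['tool_pos'],s['orientation'],s['wrist_force'],s['t'])
a=manip.capture("top");b=manip.capture("scene"); C={"top":cloud(a),"scene":cloud(b)}
for t in("slide_tab","flap_tongue","channel_mouth","filter_module","flap_hinge"):
    r={}
    for n,p in(("top",a),("scene",b)):
        for x in manip.tip_of(t,p)[:1]:
            r[n]=ray(p,x["at"]); c=x["at"]; print(t,n,round(x["score"],2),np.round([c[1]*512,c[0]*384],1),np.round(C[n][int(c[0]*384),int(c[1]*512)]))
    if len(r)==2: print("  tri",[np.round(v,1) for v in tri(r["top"],r["scene"])])
A=cv2.resize(a["color"][115:215,170:255],None,fx=4.5,fy=4.5,interpolation=2);B=cv2.resize(b["color"][140:240,165:250],None,fx=4.5,fy=4.5,interpolation=2)
cv2.imwrite("pics/c4.png",np.hstack([A,B])[...,::-1])
import pickle; pickle.dump((dict(a),dict(b)),open("p4.pkl","wb"))
```

```text
[498.94432739 280.04584596 265.26737427] [-1.79931538e+02 -8.53975493e-02 -1.57747541e+01] [ 0.16165839 -0.0749925  -0.04279569] 8.025
slide_tab top 0.65 [217.3 183.1] [569. 133.  68.]
slide_tab scene 0.69 [209.7 227.6] [564. 144.  26.]
  tri [array([574.9, 139.1,  11.3]), np.float64(0.4)]
flap_tongue top 0.7 [289.  242.7] [399. -81.  53.]
flap_tongue scene 0.77 [201.3 183.5] [618. 130. 139.]
  tri [array([447.4,  61.9, 290.4]), np.float64(249.7)]
channel_mouth top 0.6 [216.9 186.1] [563. 139.  33.]
channel_mouth scene 0.92 [212.6 226.6] [556. 138.  34.]
  tri [array([563.6, 137. ,  25.7]), np.float64(3.6)]
filter_module top 0.58 [223.9 162.6] [621. 110. 146.]
filter_module scene 0.66 [206.  214.1] [599. 137.  41.]
  tri [array([640.6, 120.9,  -6. ]), np.float64(1.0)]
flap_hinge top 0.81 [219.7 171.8] [598. 122. 127.]
flap_hinge scene 0.64 [204.6 204.6] [602. 135.  77.]
  tri [array([605. , 130. ,  70.4]), np.float64(7.5)]
```

View pics/c4.png

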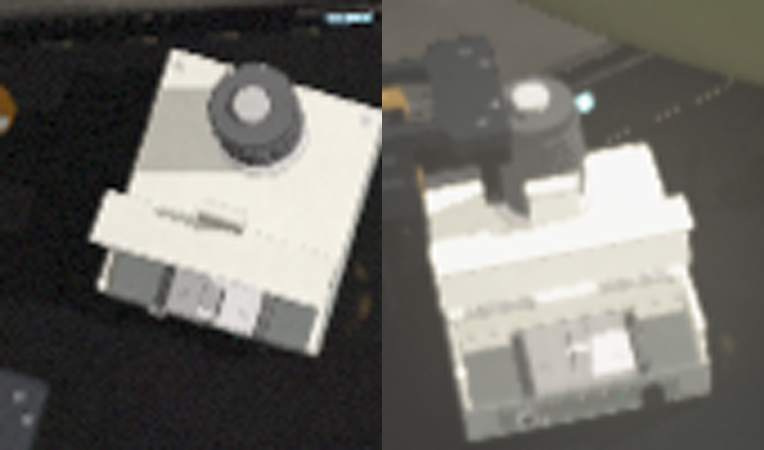

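Run:
```python
from h import *
import pickle; a,b=pickle.load(open("p4.pkl","rb"))
def pj(p,u,v,z):
    o,d=ray(p,(v/384,u/512)); return o+d*(z-o[2])/d[2]
def loc(w): return Ro.from_euler("z",-YAW,degrees=True).apply(np.array(w)-ORG)
print("eye top",loc(pj(a,216.5,180.8,66)),"scene",loc(pj(b,210.1,217.6,66)), "tri",tri(ray(a,(180.8/384,216.5/512)),ray(b,(217.6/384,210.1/512))))
for p in(a,b):
    L=loc(cloud(p).reshape(-1,3)); s=(L[:,0]>-80)&(L[:,0]<-40)&(abs(L[:,1])<50)&(L[:,2]>54)&(L[:,2]<72); q=L[s]; print(s.sum(),np.round(np.median(q,0),1) if len(q) else "",np.round(q[:12],0).tolist())
A=cv2.resize(a["color"][165:200,190:245],None,fx=7,fy=7,interpolation=2);B=cv2.resize(b["color"][200:235,180:235],None,fx=7,fy=7,interpolation=2)
cv2.imwrite("pics/c5.png",cv2.convertScaleAbs(np.hstack([A,B])[...,::-1],alpha=.9))
```

```text
eye top [-59.10107155   4.04597417  66.        ] scene [-75.4275872   3.5098342  66.       ] tri (array([577.51269505, 135.87200053,  48.24983596]), np.float64(4.343469449496226))
33 [-61.9   1.5  68.2] [[-53.0, 9.0, 65.0], [-53.0, 6.0, 67.0], [-52.0, 3.0, 66.0], [-51.0, 0.0, 67.0], [-56.0, 8.0, 66.0], [-55.0, 2.0, 69.0], [-54.0, -0.0, 63.0], [-53.0, -4.0, 70.0], [-59.0, 7.0, 70.0], [-58.0, 4.0, 70.0], [-57.0, 1.0, 66.0], [-57.0, -2.0, 69.0]]
45 [-71.2   5.4  66. ] [[-54.0, 9.0, 65.0], [-56.0, 7.0, 66.0], [-58.0, 4.0, 67.0], [-58.0, 2.0, 67.0], [-59.0, -1.0, 67.0], [-59.0, 10.0, 67.0], [-61.0, 8.0, 68.0], [-60.0, 5.0, 66.0], [-62.0, 2.0, 67.0], [-59.0, -0.0, 63.0], [-64.0, 11.0, 68.0], [-64.0, 8.0, 67.0]]
```

View pics/c5.png

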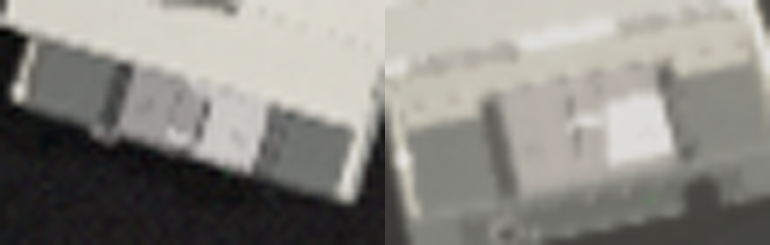

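Run:
```python
from h import *
import pickle; a,b=pickle.load(open("p4.pkl","rb"))
def pj(p,u,v,z):
    o,d=ray(p,(v/384,u/512)); return o+d*(z-o[2])/d[2]
def loc(w): return Ro.from_euler("z",-YAW,degrees=True).apply(np.array(w)-ORG)
for n,p,u0,v0,pts in(("top",a,190,165,[(126,100,44),(266,140,44),(126,75,44),(270,105,44),(35,45,70),(12,98,70),(378,125,70),(350,200,70)]),("scene",b,180,200,[(497-385,120,44),(668-385,90,44),(515-385,190,44),(683-385,160,44)])):
    for x,y,z in pts: print(n,(x,y),np.round(loc(pj(p,u0+x/7,v0+y/7,z)),1))
for p in(a,b):
    L=loc(cloud(p).reshape(-1,3)); s=(L[:,0]>-85)&(L[:,0]<-45)&(abs(L[:,1]-2)<14)&(L[:,2]>62)&(L[:,2]<71); q=L[s]
    print(s.sum(),np.round(q.mean(0),1),cv2.minAreaRect(q[:,:2].astype(np.float32)),np.round(np.percentile(q[:,1],[5,95]),1))
```

```text
top (126, 100) [-60.7  32.4  44. ]
top (266, 140) [-60.1 -29.9  44. ]
top (126, 75) [-50.5  35.5  44. ]
top (270, 105) [-45.2 -27.2  44. ]
top (35, 45) [-51.   71.9  70. ]
top (12, 98) [-75.   74.5  70. ]
top (378, 125) [-42.2 -75.2  70. ]
top (350, 200) [-75.5 -73.   70. ]
scene (112, 120) [-43.9  38.1  44. ]
scene (283, 90) [-45.8 -28.7  44. ]
scene (130, 190) [-80.9  37.4  44. ]
scene (298, 160) [-82.8 -27.   44. ]
29 [-61.4   2.3  67.9] ((-61.11594772338867, 2.8104588985443115), (12.670821189880371, 20.3569278717041), 88.38107299804688) [-3.2  7.8]
35 [-67.6   5.4  66.4] ((-66.31884765625, 5.2573113441467285), (11.821563720703125, 23.62190818786621), 89.10746765136719) [-0.5 10.6]
```

```bash
python3 -c "
from h import *
rows([((573.4,137.4,170),YAW),((573.4,137.4,66),YAW)])"
```

```text
[ 0.003  0.003 -0.005] [4.34  4.614 3.77 ] 184.0
[ 0.003  0.003 -0.005] [4.341 4.613 7.93 ] 254.0
```

Request:
move_arm(moves="0 0 0 2 2.1 1.2 0.5;0 0 0 4.34 4.6 2.5 0.5;0 0 0 4.34 4.6 3.8 0.5;0 0 0 4.34 4.6 5 0.5;0 0 0 4.34 4.6 6 0.5;0 0 0 4.34 4.6 6.5 0.5;0 0 0 4.34 4.6 6.5 0.5;0 0 0 4.34 4.6 6.5 0.5")

```text
t: 9.62
tool_pos: [574.2, 138.9, 103.4]
orientation: [-179.9, -0.1, -15.7]
wrist_force: [-0.2, 0.0, -0.4]
finger_gap: 47.7
finger_force: 0.0
```

Run:
```python
from h import *
s=manip.sense();print(s['tool_pos'],s['orientation'],s['wrist_force'],s['t']); rows([((573.4,137.4,66),YAW)])
b=manip.capture("scene")
cv2.imwrite("pics/c6.png",cv2.resize(b["color"][165:245,165:250],None,fx=7,fy=7,interpolation=2)[...,::-1])
```

```text
[574.16659403 138.90401515 103.40794288] [-1.79945440e+02 -1.22661462e-01 -1.57241558e+01] [-0.16957549  0.03843711 -0.3840252 ] 9.625
[-0.011 -0.025  0.015] [-0.016  0.068  1.496] 37.0
```

View pics/c6.png

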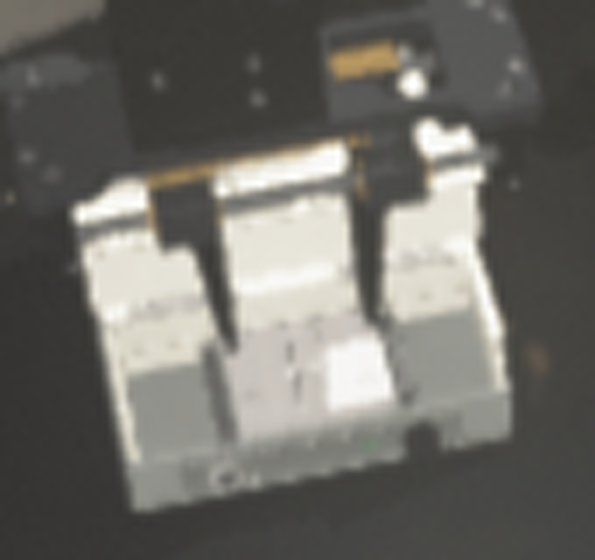

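Request:
move_arm(moves="0 0 0 0 0.04 0.6 0.5;0 0 0 0 0.04 1.2 0.5;0 0 0 0 0.04 1.48 0.5;0 0 0 0 0.04 1.48 0.5;0 0 0 0 0.04 1.48 0.5")

```text
t: 10.3
tool_pos: [573.4, 137.6, 65.7]
orientation: [180.0, -0.0, -15.7]
wrist_force: [-3.9, -1.0, 8.2]
finger_gap: 47.8
finger_force: 4.1
```

Request:
move_arm(moves="0 0 0 0 0 0 0.2;0 0 0 0 0 0 0.1;0 0 0 0 0 0 0.05;0 0 0 0 0 0 0.05;0 0 0 0 0 0 0.05;0 0 0 0 0 0 0.05", grip_force=15)

```text
t: 11.05
tool_pos: [573.3, 137.6, 65.7]
orientation: [180.0, -0.0, -15.7]
wrist_force: [-2.8, -1.1, 8.4]
finger_gap: 11.5
finger_force: 20.1
```

Request:
move_arm(moves="0 0 0 0 0 -0.04 0.05;0 0 0 0 0 -0.04 0.05;0 0 0 0 0 -0.04 0.05", grip_force=30)

```text
t: 11.42
tool_pos: [573.0, 137.6, 65.7]
orientation: [180.0, -0.0, -15.7]
wrist_force: [0.4, -0.5, 2.9]
finger_gap: 11.9
finger_force: 32.2
```

Request:
move_arm(moves="0 0 0 -0.1 0 -0.02 0.05;0 0 0 -0.3 0 -0.02 0.05;0 0 0 -0.5 0 -0.02 0.05;0 0 0 -0.7 0 -0.02 0.05;0 0 0 -0.9 0 -0.02 0.05;0 0 0 -1.1 0 -0.02 0.05;0 0 0 -1.3 0 -0.02 0.05;0 0 0 -1.5 0 -0.02 0.05")

```text
t: 12.42
tool_pos: [536.4, 148.0, 66.4]
orientation: [180.0, 0.0, -15.7]
wrist_force: [-0.4, -0.1, -0.9]
finger_gap: 11.7
finger_force: 30.0
```

Clean draw; continue.

Request:
move_arm(moves="0 0 0 -0.4 0 0 0.05;0 0 0 -0.8 0 0 0.05;0 0 0 -1.2 0 0 0.05;0 0 0 -1.6 0 0 0.05;0 0 0 -2 0 0 0.05;0 0 0 -2.4 0 0 0.05;0 0 0 -2.8 0 0 0.05;0 0 0 -3 0 0 0.05")

```text
t: 13.42
tool_pos: [464.0, 168.4, 66.4]
orientation: [180.0, 0.0, -15.7]
wrist_force: [0.4, 0.5, -0.9]
finger_gap: 11.7
finger_force: 30.0
```

Request:
move_arm(moves="0 0 0 -0.3 0 0 0.05;0 0 0 -0.6 0 0 0.05;0 0 0 -0.9 0 0 0.05;0 0 0 -1.2 0 0 0.05;0 0 0 -1.3 0 0 0.05;0 0 0 -1.3 0 0 0.05")

```text
t: 14.18
tool_pos: [433.3, 177.1, 66.5]
orientation: [-180.0, -0.0, -15.7]
wrist_force: [0.6, -0.7, -1.0]
finger_gap: 12.0
finger_force: 30.0
```

Run:
```python
from h import *
s=manip.sense();print(s['tool_pos'],s['orientation'],s['wrist_force'],s['moment'],s['t'],s['finger_gap'])
g=np.array([548.7,-283,0]); d=Ro.from_euler("z",s['orientation'][2],degrees=True).apply([113,0,0]); t=g-d; t[2]=144
print(t); rows([((s['tool_pos'][0],s['tool_pos'][1],144),YAW),(t,YAW)])
b=manip.capture("scene"); save(b,"s7.png")
```

```text
[433.31450764 177.10946337  66.50067182] [-1.79994791e+02 -1.53881482e-02 -1.57211313e+01] [ 0.61025888 -0.65528446 -1.02784256] [0.02341862 0.0934192  0.0193939 ] 14.175 11.962094565788211
[ 439.92711751 -252.38203083  144.        ]
[-0.001 -0.003  0.016] [ 1.0e-03 -0.0e+00 -3.1e+00] 77.0
[-0.001 -0.003  0.016] [ 4.91  16.465 -3.1  ] 436.0
```

View pics/s7.png

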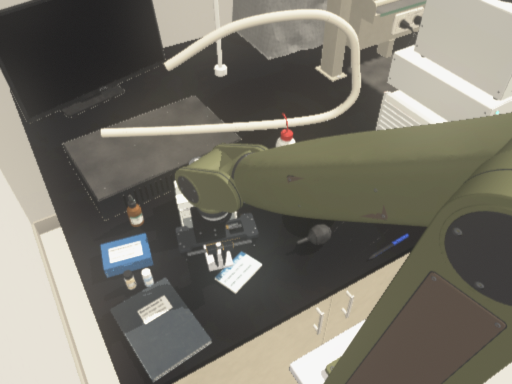

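Request:
move_arm(moves="0 0 0 0 0 -0.2 0.05;0 0 0 0 0 -0.6 0.05;0 0 0 0 0 -1.1 0.05;0 0 0 0 0 -1.7 0.05;0 0 0 0 0 -2.3 0.05;0 0 0 0 0 -2.7 0.05;0 0 0 0 0 -3 0.05;0 0 0 0 0 -3.1 0.05")

```text
t: 15.22
tool_pos: [433.5, 177.1, 144.4]
orientation: [-180.0, -0.0, -15.7]
wrist_force: [-0.5, -0.8, -1.2]
finger_gap: 12.2
finger_force: 30.0
```

Request:
move_arm(moves="0 0 0 0.05 0.2 0 0.05;0 0 0 0.2 0.7 0 0.05;0 0 0 0.45 1.5 0 0.05;0 0 0 0.75 2.5 0 0.05;0 0 0 1.05 3.5 0 0.05;0 0 0 1.35 4.5 0 0.05;0 0 0 1.65 5.5 0 0.05;0 0 0 1.95 6.5 0 0.05")

```text
t: 16.23
tool_pos: [435.6, 5.9, 143.4]
orientation: [180.0, 0.1, -15.8]
wrist_force: [0.3, -0.5, -1.3]
finger_gap: 12.0
finger_force: 30.0
```

Request:
move_arm(moves="0 0 0 0.3 1 0 0.05;0 0 0 0.6 2 0 0.05;0 0 0 0.9 3 0 0.05;0 0 0 1.2 4 0 0.05;0 0 0 1.5 5 0 0.05;0 0 0 1.8 6 0 0.05;0 0 0 2.05 6.8 0 0.05;0 0 0 2.2 7.3 0 0.05")

```text
t: 17.23
tool_pos: [438.9, -184.5, 143.5]
orientation: [-180.0, 0.1, -15.8]
wrist_force: [-0.1, -0.0, -0.7]
finger_gap: 11.6
finger_force: 30.0
```

Run:
```python
from h import *
s=manip.sense();print(s['tool_pos'],s['orientation'],s['wrist_force'],s['t'],s['finger_gap'])
rows([((439.9,-252.4,144),YAW)])
```

```text
[ 438.94500092 -184.45336371  143.51558448] [-1.79997046e+02  5.52324175e-02 -1.58168832e+01] [-0.1309524  -0.04737937 -0.71582534] 17.225 11.576582689068085
[-0.001  0.011 -0.003] [ 0.778  2.605 -0.02 ] 68.0
```

Request:
move_arm(moves="0 0 0 0.2 0.6 0 0.05;0 0 0 0.4 1.2 0 0.05;0 0 0 0.55 1.8 0 0.05;0 0 0 0.7 2.3 0 0.05;0 0 0 0.78 2.6 0 0.05;0 0 0 0.78 2.6 0 0.05;0 0 0 0.78 2.6 0 0.05;0 0 0 0.78 2.6 0 0.05")

```text
t: 18.23
tool_pos: [440.8, -250.6, 143.9]
orientation: [-180.0, 0.0, -15.7]
wrist_force: [-1.4, -0.0, -0.9]
finger_gap: 12.1
finger_force: 30.0
```

Run:
```python
from h import *
s=manip.sense();print(s['tool_pos'],s['wrist_force'],s['joint_velocities'],s['t'],s['finger_gap'])
a=manip.capture("top"); b=manip.capture("scene"); C=cloud(a)
for t in("slide_glass","steel_tray","filter_slide"):
  for n,p in(("top",a),("scene",b)):
    for x in manip.tip_of(t,p)[:1]:
        o,d=ray(p,x["at"]); z={"steel_tray":2}.get(t,118); print(t,n,round(x["score"],2),np.round(o+d*(z-o[2])/d[2]))
P=C.reshape(-1,3); q=P[(P[:,2]>100)&(P[:,2]<135)&(P[:,0]>480)&(P[:,0]<600)&(P[:,1]<-200)&(P[:,1]>-350)]; print(len(q),np.linalg.lstsq(np.c_[q[:,:2]-q[:,:2].mean(0),np.ones(len(q))],q[:,2],rcond=None)[0] if len(q)>20 else "",cv2.minAreaRect(q[:,:2].astype(np.float32)) if len(q)>5 else "")
cv2.imwrite("pics/c8.png",np.vstack([np.hstack([cv2.resize(a["color"][110:250,100:410],None,fx=2.2,fy=2.2)])])[...,::-1])
```

```text
[ 440.8233653  -250.6037586   143.90868258] [-1.40128497 -0.01342228 -0.86112927] [ 0.1299729  -0.00120787 -0.02907084  0.06669326 -0.04133756  0.01664421] 18.225 12.146650983113004
slide_glass top 0.84 [ 555. -283.  118.]
steel_tray top 0.7 [643. 124.   2.]
steel_tray scene 0.87 [ 546. -280.    2.]
filter_slide top 0.79 [ 547. -270.  118.]
741 [-1.40718370e-02 -2.99998459e-03  1.22338945e+02] ((527.0304565429688, -276.3930969238281), (61.29388427734375, 104.29141235351562), 74.52589416503906)
```

View pics/c8.png

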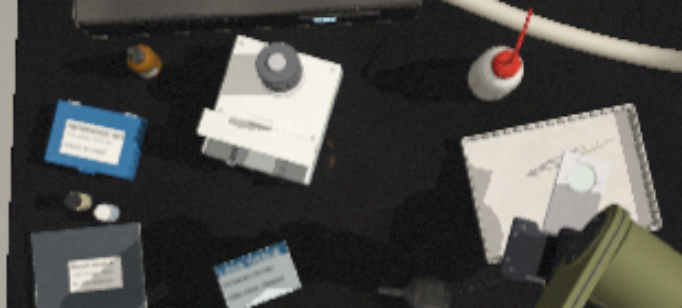

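```bash
python3 -c "
from bench import manip
print(manip.job_done())"
```

```text
the job is handed in; nothing more can be done
None
```

I handed the job in at about 18 s of the 48 s allowed: the flap stands open and the gripper holds the slide still and level to within about 1°. Its glass is roughly 7 mm from the tray's centre and about 118 mm above the bench, nothing was knocked over, and no verdict came back.

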